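Lay out a stirred-sample dosing station

TASK

Set up the dosing station on the lab bench: stand the wide cup in the middle of the round stirrer plate and cover it with the knobbed lid, and stand the tallest, slimmest amber bottle on the bench exactly halfway between the stirrer and the pipette-tip rack. Stand the squat wide amber jar straight in front of that bottle, on the robot's side of it, leaving a gap of about 3 cm between the two. Everything ends upright, released and at rest, and the other things on the bench such as the medium bottle and the narrow cup stay where they are.

Things in the scene. Friction and masses are not known exactly. Their poses are not given: they have to be found in the camera images.
- cup: Wide white plastic sample cup, open at the top, slightly tapered, 60 mm across the rim, 60 mm tall, wall 3 mm; stands on the bench mouth up. Heavier or lighter from start to start (40-85 g). Origin: centre of the underside, z up the axis; yaw does not matter.
- lid: White plastic lid for the wide cup: flat disc 70 mm across and 5 mm thick with a round knob 16 mm across standing 20 mm above the disc (25 mm overall); lies flat, knob up. No lip beneath: it just rests on the rim and overhangs it by 5 mm. Origin: centre of the underside, z up the axis; yaw does not matter.
- tall_bottle: Tallest, slimmest amber glass bottle with a white cap: 32 mm across, 95 mm tall. The lower half is a straight cylinder. Origin: centre of the underside, z up the axis; yaw does not matter.
- jar: Squat, wide amber glass jar with a white screw cap: 56 mm across, 48 mm tall. Origin: centre of the underside, z up the axis; yaw does not matter.
- stirrer: Low round magnetic stirrer, white with a flat round steel top plate (100 mm across); 110 mm across, top 40 mm above the bench; fixed. Origin: centre of its underside, z up. It stands left or right of centre, from start to start; its centre is always 350 mm from that of the tip rack. Behind stirrer and rack, beyond x = 0.70 m, the bench carries fixed clutter up to 150 mm tall (wash bottle, boxes).
- tip_rack: White pipette-tip rack with a green deck and rows of white tips, 114 mm (x) by 88 mm (y), 70 mm tall; fixed. Origin: centre of its underside, z up; its y axis runs along the line through the stirrer's centre (stirrer on either side), its -x side faces the robot, turned by up to 7 degrees.
- medium_bottle: Bystander: medium amber bottle with a white cap, 46 mm across, 58 mm tall (shorter and thicker than the tall bottle). Origin: centre of the underside, z up the axis; yaw does not matter.
- narrow_cup: Bystander: narrow white cup, 42 mm across the rim, 68 mm tall, empty. Origin: centre of the underside, z up the axis; yaw does not matter.
Mind the look-alikes: they are no part of the job. Leave any purple look-alike of the cup alone. What is shaped like the tall_bottle but red is not meant.

How it is judged:
By the outcome, as a careful person would: the job done as asked, in the order asked, and still so for the second after the job is handed in, with the robot touching nothing.
It also fails if it takes over 120 s, if anything falls off the work surface, if the arm or the gripper's body presses on something with over 40 N, if the wrist force passes 120 N, or if a joint passes its speed limit or range.

ROBOT

A 6-joint arm with a two-finger parallel gripper is mounted at the origin on the work surface. World frame = base frame: x ahead of the robot, y to its left, z up, the work surface at z = 0. Lengths are in m, angles in rad, forces in N, time in s.
With the tool pointing down it reaches from about 0.3 to 0.825 m from the base axis. Payload 5.4 kg.
Tool frame: the origin (TCP) lies at the very end of the fingers, on their centre line; the grasp point (between the pads) lies 19 mm behind it; z points along the fingers, y is the line along which they close (so a half turn about z gives the same grasp; the last joint's range is limited). The gripper opens to 92 mm and grips with 3 to 60 N. Pads are 20 mm wide; open, the fingers measure 128 mm over their backs; the gripper's body (75 mm by 189 mm) begins 69 mm behind the grasp point.
Start: joints at [1.115, 0.158, 1.597, -0, 1.386, -0.21], TCP at [0.14, 0.558, 0.215] pointing down, gripper open.
Joint ranges: [-2.91, 2.91], [-0.94, 2.29], [0.18, 2.7], [-1.29, 4.43], [0.17, 2.64], [-3, 3]. Speed limits (rad/s): [2.57, 2.57, 3.14, 3.14, 3.14, 3.14].

INTERFACE

Orientations are given as a rotation vector (axis times angle).
In Python, from workcell import bot gives the robot as it stands. Calls block until the motion is done:
- bot.goto(position, orientation): joint-space move of the TCP to a pose.
- bot.line_to(position, rot=None, max_speed=0.15): straight line of the TCP; rot=None keeps the orientation; max_speed is the mean speed in m/s.
- bot.set_joints(angles): joint-space move.
- bot.set_gripper(opening, newtons=None): opening from 0.0 (shut) to 1.0 (fully open); newtons is the grip in N (None keeps the last); returns when the fingers have stopped.
- bot.hold(seconds).
- bot.inverse_kinematics(position, orientation): joint angles nearest the present ones, or None.
- bot.read_camera(name): name is "scene" or "top" or "wrist"; returns a dict with "pixels" (400x640x3 uint8, blue, green, red), "fx", "fy", "cx", "cy" (pixels), "R" (3x3) and "t" (3): a world point X has camera coordinates R X + t. Camera axes: x right, y down, z forward; pixel columns grow to the right and rows downward; lengths in m; the calibration is good to about 2 mm. A picture is of the moment at which its call begins. There is no depth.
A pose or a line that the arm cannot do raises bot.MotionError and nothing moves.
- bot.job_done(): hands the job in; it is judged then, once.
Readings, each from a call of its own:
- bot.current_clock(): time.
- bot.current_joints(): joint angles.
- bot.current_joint_vel(): joint speeds.
- bot.current_effort(): joint torques, N m.
- bot.current_ee_pos(): TCP position.
- bot.current_tool_rot(): TCP orientation.
- bot.current_contact_force(): force on the tool from outside, world axes, zero at the start.
- bot.current_ft_torque(): the same for the moment, N m.
- bot.current_opening(): opening from 0.0 (shut) to 1.0 (fully open).
- bot.current_grip_force(): force on a finger pad.
Only numpy, scipy, OpenCV 4.12 (cv2) and the standard library are available. Lean on these libraries where they do the work, as an engineer would, in place of code of your own. Each camera call takes 0.05 s, during which the arm holds its last target. There are 200 camera calls.

## Working session

There is one attempt and no reset: what is moved stays moved. The work goes in short steps, each a Python script; the robot and the scene stay as the last script left them, time stands still between calls to the robot, and variables do not carry over. Pictures are saved under pics/ and viewed, at most 14 in all, crops included, and the job is handed in when it is done.

```bash
mkdir -p pics; ls
cat > h.py <<'E'
import numpy as np, cv2, pickle
from workcell import bot
def snap(n,f):
    c=bot.read_camera(n); cv2.imwrite(f'pics/{f}.png',c['pixels']); pickle.dump(c,open(f'pics/{f}.pkl','wb')); return c
def load(f): return pickle.load(open(f'pics/{f}.pkl','rb'))
def back(c,u,v,z):
    R=np.array(c['R']);t=np.array(c['t']); d=R.T@np.array([(u-c['cx'])/c['fx'],(v-c['cy'])/c['fy'],1]); o=-R.T@t
    return o+d*(z-o[2])/d[2]
def proj(c,X):
    p=np.array(c['R'])@np.array(X)+np.array(c['t']); return np.array([c['fx']*p[0]/p[2]+c['cx'],c['fy']*p[1]/p[2]+c['cy']])
E
python3 - <<'E'
from h import *
for n in('scene','top'):
    c=snap(n,n+'0'); print(n,c['fx'],-np.array(c['R']).T@np.array(c['t']),np.array(c['R'])[2])
print(bot.current_tool_rot(),bot.current_clock())
E
```

```text
pics
scene 483.30989983747935 [1.42351361 0.33129127 0.92290922] [-0.68180785 -0.30283829 -0.66590317]
top 389.3590481575606 [ 0.42723401 -0.05931646  1.17802738] [ 0.09170044  0.00188075 -0.99578486]
[-3.85085854e-01 -3.11739256e+00  2.50773357e-03] 0.1
```

View pics/top0.png

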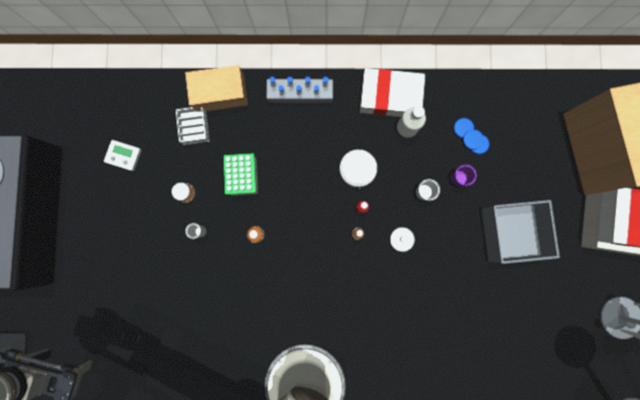

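View pics/scene0.png

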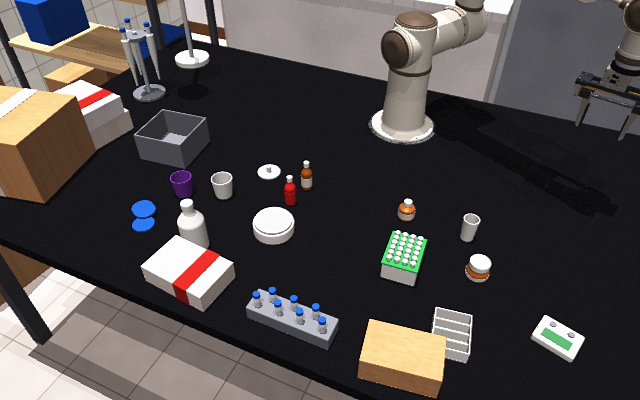

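The top view shows the stirrer at (358,168), rack (240,174), white wide cup (428,189), lid (402,239), tall amber bottle (358,234), jar (182,192), medium bottle (256,234) and narrow cup (195,231).
Possible mix-ups:
- **Cup:** wide white (428,189), purple (465,175) and narrow (195,231). I choose (428,189).
- **Tall bottle:** amber (358,234) and red (363,207). I choose (358,234).
- **Jar:** squat, wide cap (182,192) and medium bottle (256,234). I choose (182,192).

Run:
```python
from h import *
c=load('top0')
for n,u,v,z in [('stir',358,168,.04),('rack',240,174,.07),('cup',428,189,.06),('lid',402,239,.01),('tall',358,234,.095),('jar',182,192,.048),('med',256,234,.058),('narrow',195,231,.068),('red',363,207,.095),('purple',465,175,.06)]:
    print(n,back(c,u,v,z).round(3))
for r in([0,np.pi,0],[np.pi,0,0]):
    for p in([.5,-.2,.3],[.5,.3,.3],[.62,-.15,.3]): 
        q=bot.inverse_kinematics(p,r); print(r,p,None if q is None else np.round(q,2))
a=cv2.resize(c['pixels'][135:265,155:485],None,fx=2.4,fy=2.4,interpolation=cv2.INTER_CUBIC)
b=cv2.resize(load('scene0')['pixels'][150:290,160:500],(792,326),interpolation=cv2.INTER_CUBIC)
cv2.imwrite('pics/crop0.png',b)
```

```text
stir [ 0.636 -0.155  0.04 ]
rack [0.613 0.187 0.07 ]
cup [ 0.572 -0.356  0.06 ]
lid [ 0.427 -0.288  0.01 ]
tall [ 0.441 -0.15   0.095]
jar [0.563 0.36  0.048]
med [0.441 0.14  0.058]
narrow [0.449 0.312 0.068]
red [ 0.516 -0.164  0.095]
purple [ 0.613 -0.464  0.06 ]
[0, 3.141592653589793, 0] [0.5, -0.2, 0.3] [-0.61  0.02  1.58  0.    1.54 -2.18]
[0, 3.141592653589793, 0] [0.5, 0.3, 0.3] [ 0.33  0.14  1.45 -0.    1.55 -1.24]
[0, 3.141592653589793, 0] [0.62, -0.15, 0.3] [-0.43  0.28  1.29  0.    1.57 -2.  ]
[3.141592653589793, 0, 0] [0.5, -0.2, 0.3] [-0.61  0.02  1.58 -0.    1.54  0.97]
[3.141592653589793, 0, 0] [0.5, 0.3, 0.3] [ 0.33  0.14  1.45 -0.    1.55  1.9 ]
[3.141592653589793, 0, 0] [0.62, -0.15, 0.3] [-0.43  0.28  1.29 -0.    1.57  1.14]
```

View pics/crop0.png

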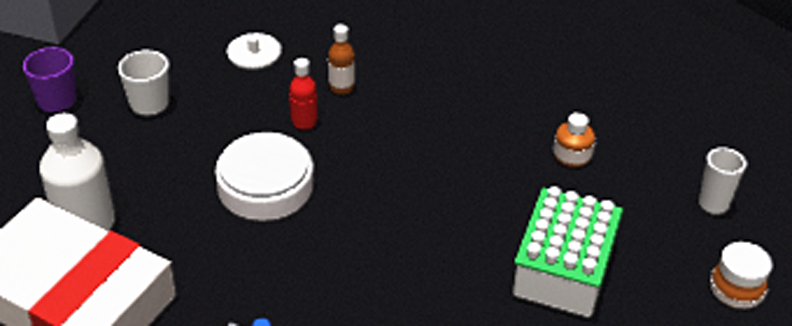

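The crop confirms the choices: wide white cup (145,80), lid (253,50), amber tall bottle (341,60) with the red one beside it at (303,95), and the squat jar (742,275). Next come the wrist views.

Run:
```python
from h import *
D=[np.pi,0,0]
for i,p in enumerate([[.5,.27,.38],[.47,-.24,.38]]):
    bot.goto(p,D); c=snap('wrist',f'w{i}'); print(c['fx'],-np.array(c['R']).T@np.array(c['t']),np.array(c['R'])[2],bot.current_ee_pos(),bot.current_clock())
```

```text
286.48460072652995 [0.57510069 0.27120541 0.55172298] [-2.64458090e-01  3.12204637e-05 -9.64397178e-01] [0.49953947 0.27058517 0.3795819 ] 1.9417
286.48460072652995 [ 0.54576366 -0.23855973  0.55225735] [-2.63501610e-01  1.98013875e-04 -9.64658936e-01] [ 0.47044042 -0.23919176  0.38009532] 3.8417
```

View pics/w0.png

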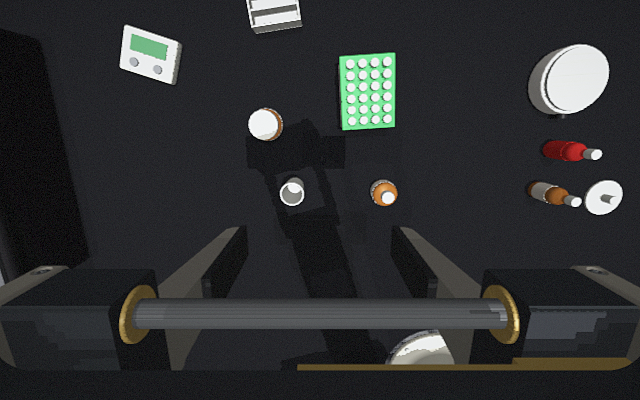

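View pics/w1.png

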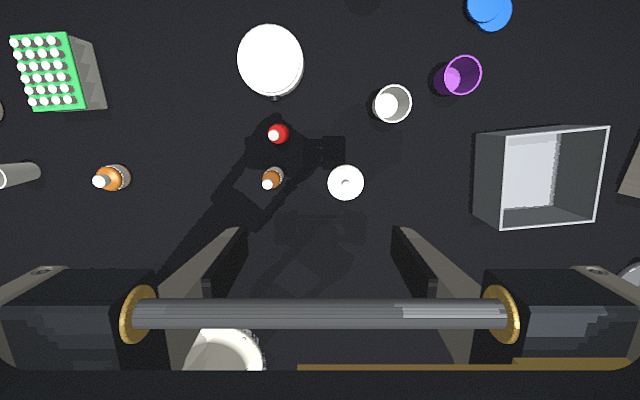

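The wrist views show the jar cap (265,124), rack deck (368,91), stirrer (270,60), cup (392,103), lid (345,183), tall bottle cap (268,181) and red bottle (278,133). I'll segment these for sub-pixel centres.

```bash
cat >> h.py <<'E'
def blobs(c,roi,lo=120,green=False):
    """bright grey (or green) blobs in roi (u0,v0,u1,v1): (area, convex-hull ellipse centre, bbox)"""
    u0,v0,u1,v1=roi; im=c['pixels'][v0:v1,u0:u1].astype(int)
    m=(im[...,1]-im.max(2,where=np.array([1,0,1],bool),initial=0)>40) if green else (im.min(2)>lo)
    o=[]
    for k in cv2.findContours(m.astype(np.uint8),cv2.RETR_EXTERNAL,cv2.CHAIN_APPROX_NONE)[0]:
        if cv2.contourArea(k)>12:
            h=cv2.convexHull(k); e=cv2.fitEllipse(h) if len(h)>5 else cv2.minAreaRect(h)
            o.append((cv2.contourArea(h),np.array(e[0])+[u0,v0],np.round(e[1],1),h[:,0]+[u0,v0]))
    return sorted(o,key=lambda b:-b[0])
E
python3 - <<'E'
from h import *
w0,w1,t,s=[load(k) for k in('w0','w1','top0','scene0')]
def show(n,c,roi,z,**k):
    for b in blobs(c,roi,**k)[:2]: print(n,round(b[0]),b[1].round(1),b[2],back(c,*b[1],z)[:2].round(4))
show('jar w0',w0,(240,100,292,146),.048); show('jar top',t,(165,178,200,208),.048)
show('stir w1',w1,(225,10,315,104),.04,lo=150);show('stir top',t,(335,145,382,192),.04,lo=150)
show('lid w1',w1,(322,160,370,206),.005);show('lid top',t,(385,224,420,255),.005)
show('cup w1',w1,(368,80,420,128),.06,lo=90);show('cup top',t,(412,175,443,204),.06,lo=90)
show('tall w1',w1,(255,165,290,196),.095);show('tall top',t,(348,225,368,244),.095)
for n,c,roi in(('w0',w0,(325,40,410,140)),('w1',w1,(5,20,110,120)),('top',t,(215,145,265,200))):
    b=blobs(c,roi,green=True)[0]; h=b[3]
    X=np.array([back(c,u,v,.06)[:2] for u,v in h]); X2=(X*1e3).astype(np.float32)
    print('rack',n,cv2.minAreaRect(X2), 'vertices z.06')
E
```

```text
jar w0 698 [262.6 123.9] [29.5 31.1] [0.5683 0.3673]
jar top 236 [180.2 191. ] [17.2 18.3] [0.566  0.3657]
stir w1 3699 [269.7  59.5] [65.8 72.3] [ 0.6414 -0.1576]
stir top 1026 [358.1 167.5] [36.4 36.8] [ 0.6379 -0.1555]
lid w1 1010 [345.3 182.2] [35.6 36.8] [ 0.4288 -0.2898]
lid top 454 [401.9 239. ] [24.1 24.3] [ 0.4274 -0.2887]
cup w1 1171 [392.1 103.4] [37.1 41.3] [ 0.5721 -0.3578]
cup top 370 [428.6 189.5] [22.1 22.3] [ 0.5702 -0.3574]
tall w1 144 [271.6 178.2] [18.4 24.1] [ 0.4546 -0.1615]
tall w1 90 [267.3 183.4] [10.8 11.6] [ 0.446  -0.1541]
tall top 30 [359.3 232.9] [6.4 7. ] [ 0.4439 -0.1531]
rack w0 ((618.2289428710938, 193.01055908203125), (114.27197265625, 88.59099578857422), 3.7623605728149414) vertices z.06
rack w1 ((618.3259887695312, 191.54156494140625), (114.53319549560547, 89.7679672241211), 3.591981887817383) vertices z.06
rack top ((616.8884887695312, 192.1702880859375), (117.82220458984375, 91.90867614746094), 3.953373670578003) vertices z.06
```

```bash
cat >> h.py <<'E'
D=[np.pi,0,0]
def refine(f,xy,z,r,lo=110):
    """look straight down with the wrist camera at a bright round top (height z, radius r); return its centre"""
    bot.goto([xy[0]-.075,xy[1],.2],D); bot.hold(.2); c=snap('wrist',f)
    u,v=proj(c,[*xy,z]); s=int(1.5*r*c['fx']/(.37-z)); u,v=int(u),int(v)
    b=blobs(c,(max(u-s,0),max(v-s,0),u+s,v+s),lo)[0]
    p=back(c,*b[1],z)[:2]; print(f,'centre',b[1].round(1),'axes',b[2],'->',p.round(4),'was',xy,'diam px expected',2*r*c['fx']/(.37-z))
    return p
def pick(p,z,N,op=1.0,lift=.2):
    bot.set_gripper(op); bot.goto([*p,.14],D); bot.line_to([*p,z],max_speed=.12)
    bot.set_gripper(0,N); print('open',bot.current_opening(),'grip',bot.current_grip_force(),bot.current_ee_pos().round(4) if hasattr(bot.current_ee_pos(),'round') else bot.current_ee_pos())
    bot.line_to([*p,lift],max_speed=.2); print('lifted',bot.current_opening(),bot.current_contact_force(),bot.current_clock())
E
python3 - <<'E'
from h import *
p=refine('cup1',[.571,-.3575],.06,.03,90)
if np.hypot(*(p-[.571,-.3575]))<.006: pick(p,.022,15)
E
```

```text
cup1 centre [320.4 120. ] axes [57.1 59. ] -> [ 0.5728 -0.3588] was [0.571, -0.3575] diam px expected 55.448632398683216
open 0.6242836230251255 grip 14.869772742131318 [ 0.5729 -0.3589  0.0222]
lifted 0.628221074524744 [ 0.40156077  0.66241167 -1.60062338] 8.4417
```

View pics/cup1.png

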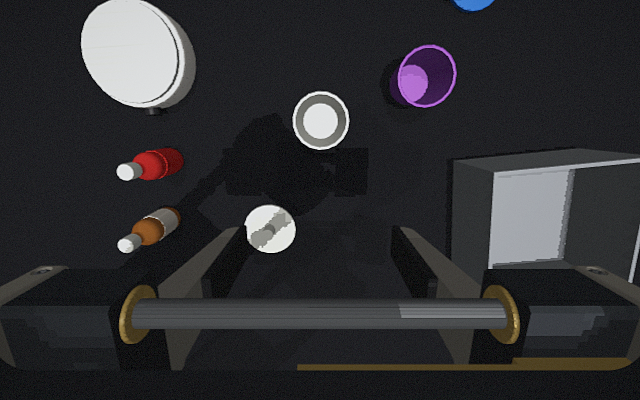

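The wrist view shows the cup centred at (320,120), and it is now gripped. Next I place it and go on to the lid.

```bash
cat >> h.py <<'E'
def place(p,z,op=1.0,up=.2):
    bot.line_to([*p,.2],max_speed=.2); bot.line_to([*p,z+.015],max_speed=.15); bot.line_to([*p,z],max_speed=.03)
    print('down',bot.current_contact_force(),bot.current_ee_pos()); bot.set_gripper(op); bot.hold(.2); bot.line_to([*p,up],max_speed=.15)
E
python3 - <<'E'
from h import *
place([.641,-.157],.0635)
q=refine('cup2',[.641,-.157],.10,.03,90)   # cup on stirrer
p=refine('lid1',[.428,-.289],.005,.035,110); print(bot.current_clock())
E
python3 -c "
import cv2,numpy as np
a=cv2.imread('pics/cup2.png')[0:300,100:540];b=cv2.imread('pics/lid1.png')[0:300,180:520]
cv2.imwrite('pics/cl.png',np.hstack([a,b]))"
```

```text
down [-0.40813811  0.26775197 -0.62742829] [ 0.6409623  -0.15697367  0.06340371]
cup2 centre [319.1 118.5] axes [ 96.4 100. ] -> [ 0.6434 -0.1564] was [0.641, -0.157] diam px expected 63.66324460589554
lid1 centre [320.5 119.8] axes [57.6 59.6] -> [ 0.4296 -0.2897] was [0.428, -0.289] diam px expected 54.94225219412904
15.0667
```

View pics/cl.png

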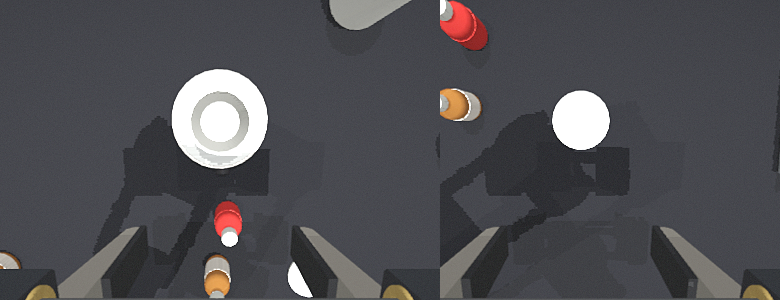

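The left crop shows the cup on the plate (its mouth ring at about (320,121) in the full frame, the plate at (319,118)). The right crop shows the lid at (320,120). Now I compute the concentricity.

Run:
```python
from h import *
c=load('cup2'); 
b=blobs(c,(255,60,385,185),90)[0]; print('stirrer z.04',back(c,*b[1],.04)[:2].round(4), b[2])
g=c['pixels'][80:160,280:360].min(2); 
for T in(180,200,220):
    m=(g<T).astype(np.uint8)
    for k in cv2.findContours(m,cv2.RETR_EXTERNAL,cv2.CHAIN_APPROX_NONE)[0]:
        h=cv2.convexHull(k)
        if cv2.contourArea(h)>1200 and len(h)>5: e=cv2.fitEllipse(h);u=np.array(e[0])+[280,80]; print(T,u,e[1],back(c,*u,.10)[:2].round(4))
c=load('lid1');print('lid',c['pixels'][100:140:6,320])
```

```text
stirrer z.04 [ 0.6438 -0.1564] [ 96.5 100. ]
200 [319.77650833 120.78290558] (57.30692672729492, 59.55622482299805) [ 0.6414 -0.157 ]
220 [319.70505905 121.01716614] (57.627620697021484, 60.03984451293945) [ 0.6412 -0.157 ]
lid [[255 255 255]
 [255 255 255]
 [255 255 255]
 [255 255 255]
 [255 255 255]
 [255 255 255]
 [255 255 255]]
```

Run:
```python
from h import *
p=np.array([.4296,-.2897])
pick(p,.009,15,op=.6,lift=.22)
q=np.array([.6413,-.157])
bot.line_to([*q,.22],max_speed=.2)
place(q,.1095,op=.6,up=.2)
snap('scene','s1'); bot.goto([.641-.075,-.157,.25],D); bot.hold(.2); c=snap('wrist','lid2'); print(bot.current_clock())
b=blobs(c,(230,40,410,230),90)
for k in b[:2]: print(k[1],k[2],back(c,*k[1],.105)[:2])
a=cv2.resize(load('s1')['pixels'][130:260,180:340],(480,390)); d=c['pixels'][0:300,160:480]
cv2.imwrite('pics/l2.png',np.hstack([a[:300],d]))
```

```text
open 0.16642120961893003 grip 15.000054985284805 [ 0.4296 -0.2897  0.0091]
lifted 0.1667046307321945 [-0.64243193  0.27805945 -0.2298235 ] 19.3667
down [-0.19158049  0.99197315  1.34584848] [ 0.6411631  -0.1569763   0.10938624]
24.7417
[319.63488007 117.87314606] [84.5 87.5] [ 0.64319766 -0.15645206]
[327.98847961 220.078125  ] [14.7 16.7] [ 0.52852141 -0.1662521 ]
```

View pics/l2.png

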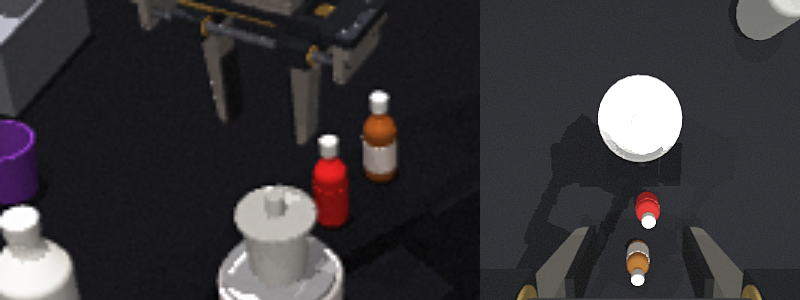

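The lid sits level and centred on the cup at crop (275,213). Next is the tall bottle, with the red one at (647,208) and the amber one at (637,258).

Run:
```python
from h import *
p0=[.445,-.1535]
p=refine('tb1',p0,.095,.011,120)
if np.hypot(*(p-p0))<.006:
    pick(p,.02,20,op=.8,lift=.24)
    bot.line_to([.6295,.0175,.24],max_speed=.2); place([.6295,.0175],.021,op=.75,up=.24)
    q=refine('tb2',[.6295,.0175],.095,.011,120)
j=refine('jar1',[.567,.3665],.048,.025,110); print(bot.current_clock())
a=load('tb2')['pixels'][0:300,140:500];b=load('jar1')['pixels'][0:300,140:500]
cv2.imwrite('pics/tj.png',np.hstack([a,b]))
```

```text
tb1 centre [319.4 120.9] axes [31.4 32.5] -> [ 0.4457 -0.1536] was [0.445, -0.1535] diam px expected 22.918768058122392
open 0.33772721337231637 grip 19.98904151696479 [ 0.4458 -0.1537  0.02  ]
lifted 0.344442059188594 [-0.1528017   0.04415539 -1.57847491] 29.8583
down [ 0.38260144 -0.25698512 -1.22151233] [0.62943516 0.01753591 0.02085883]
tb2 centre [318.7 122.8] axes [17.5 18. ] -> [0.6289 0.0181] was [0.6295, 0.0175] diam px expected 22.918768058122392
jar1 centre [318.5 120. ] axes [47.9 48.8] -> [0.5681 0.3666] was [0.567, 0.3665] diam px expected 44.48518644821893
38.2833
```

View pics/tj.png

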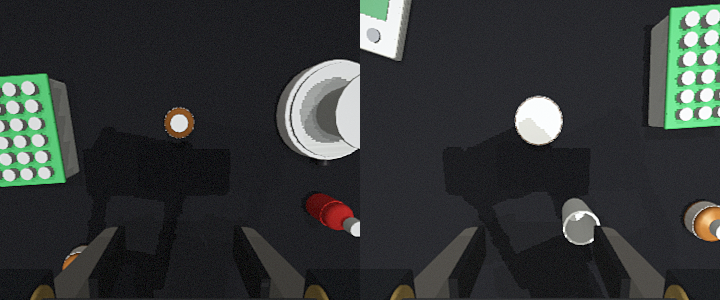

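The left crop shows the bottle standing at (179,123). The right crop shows the jar at (539,120), with its nearest neighbour, the narrow cup, at (580,222). Now the jar.

Run:
```python
from h import *
pick([.5681,.3666],.017,25,lift=.24)
bot.line_to([.5555,.0155,.24],max_speed=.2); place([.5555,.0155],.018,up=.24)
q=refine('jar2',[.5555,.0155],.048,.025,110)
bot.goto([.45,.35,.35],D); bot.hold(.3); snap('scene','s2'); snap('top','t2'); print(bot.current_clock())
t=load('t2')
b=blobs(load('jar2'),(300,40,345,90),120)
for k in b: print(k[1],back(load('jar2'),*k[1],.095)[:2])
a=cv2.resize(load('s2')['pixels'][140:290,160:500],(795,350),interpolation=cv2.INTER_CUBIC)
d=cv2.resize(t['pixels'][130:260,160:480],(795,240)); 
cv2.imwrite('pics/fin.png',np.vstack([a,d]))
for n,u,v,z in(('lid',358,166,.105),):
    b=blobs(t,(335,140,382,192),90)[0]; print(b[1],b[2])
for n,roi in(('med',(240,220,272,248)),('nar',(183,220,208,242)),('pur',(450,160,480,190))):
    for f in('top0','t2'): print(n,f,[k[1].round(1) for k in blobs(load(f),roi,80)[:1]])
```

```text
open 0.5717262738335221 grip 24.716901900828816 [0.5681 0.3666 0.017 ]
lifted 0.5710845112630203 [-0.55892742  0.61335566 -0.78778158] 42.4083
down [-0.15487314  0.56836006 -0.96226008] [0.55548833 0.01549236 0.01790943]
jar2 centre [318.6 121.8] axes [47.7 48.3] -> [0.5556 0.0163] was [0.5555, 0.0155] diam px expected 44.48518644821893
51.6
[316.39059639  38.55966949] [0.62605688 0.01811202]
[357.96432114 167.55787086] [37.7 38.2]
med top0 [array([253.2, 233.9])]
med t2 [array([253.2, 233.8])]
nar top0 [array([194. , 230.7])]
nar t2 [array([193.8, 230.4])]
pur top0 [array([460.3, 176.8])]
pur t2 [array([460.4, 176.9])]
```

View pics/fin.png

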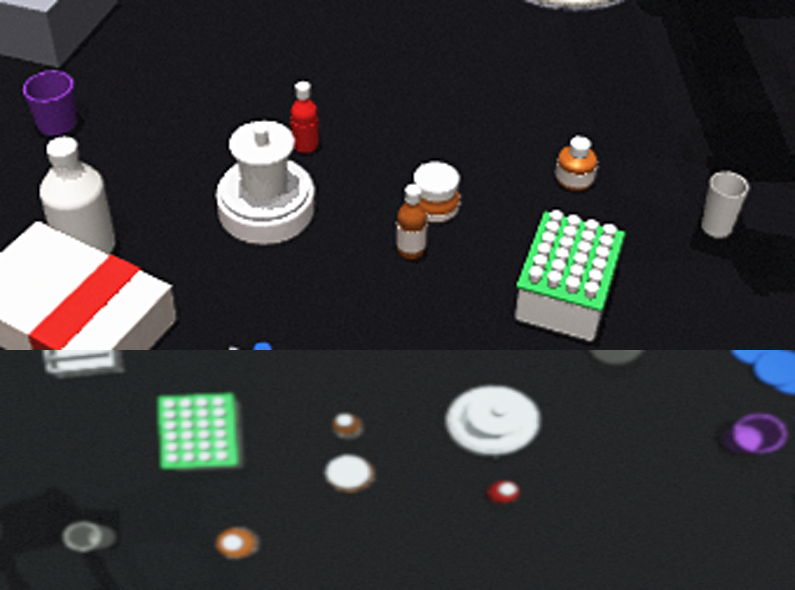

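The final view shows the lidded cup centred on the stirrer at (262,170), the tall bottle at (411,225) and the jar in front of it at (437,190). The bystanders I measured (medium bottle, narrow cup, purple cup) have not moved.

```bash
python3 -c "
from h import *
print(bot.job_done())"
```

```text
the job is handed in; nothing more can be done
None
```

I handed the job in at about 52 s: the lidded cup is centred on the stirrer to about 2 mm, the tall bottle is within about 1 mm of halfway to the rack, the jar is in front of it with a gap of about 29 mm, and the medium bottle and narrow cup have not moved.

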